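# Set up the folding lamp stand beside the stereo microscope

## Robot

A 6-joint arm with a two-finger parallel gripper is mounted at the origin on the work surface. World frame = base frame: x ahead of the robot, y to its left, z up, the work surface at z = 0. Lengths are in m, angles in rad, forces in N, time in s.
With the tool pointing down it reaches from about 0.325 to 1 m from the base axis. Payload 5.1 kg.
Tool frame: the origin (TCP) lies midway between the tips of the shut fingers; the grasp point (between the pads) lies 19 mm behind it; z points along the fingers, y is the line along which they close (so a half turn about z gives the same grasp; the last joint's range is limited). The gripper opens to 85 mm and grips with 20 to 120 N. Pads are 22 mm wide; open, the fingers measure 114 mm over their backs; the gripper's body (76 mm by 85 mm) begins 54 mm behind the grasp point. The pads swing forward as they close: fully open they stand 13 mm farther back than shut.
Start: joints at [-1.286, 0.124, 1.65, -0, 1.367, -0.083], TCP at [0.234, -0.607, 0.231] pointing down, gripper open.
Joint ranges: [-2.61, 2.61], [-1.02, 2.33], [0.03, 2.71], [-1.35, 4.49], [0.32, 2.68], [-2.91, 2.91]. Speed limits (rad/s): [2.57, 2.57, 3.14, 3.14, 3.14, 3.14].

## Interface

Orientations are given as a unit quaternion [w, x, y, z].
In Python, from plant import read_state, read_camera, get_calibration, sign_off, search_frame, regions_of gives the robot as it stands.
- The arm moves only by the tool carry_out, never from a script. Its argument "increments" is a list of rows, each an object of numbers: "x", "y", "z": the shift along the tool's x, y, z in mm; "wx", "wy", "wz": the turn, a rotation vector about the tool's x, y, z in degrees. In form: [{"x": .., "y": .., "z": .., "wx": .., "wy": .., "wz": ..}, ...]. A call has 1 to 10 rows; each row is the pose to reach, as a shift and turn from the pose commanded when the call began, along the tool's axes at that moment; what a row does not reach only later rows make up. A row lasts 1/8 s, in which the tool goes at most 62.5 mm and 10.7 degrees, less where a joint would pass 70% of its speed; a pose out of reach is approached as far as the arm can. A call with a gripper value outside its range is refused whole. "claw" is the finger opening in mm, from 0 to 85.4, set as the call begins (left out, the last holds). The fingers move at their own pace and stop on an object; "newtons" is the grip in N (left out, the last holds). Time passes only in rows, so rows that repeat a pose let the fingers close. It gives the time, the measured TCP pose, the force, the opening and the grip force at its end, in the units of the state.
- read_state(): the state, without advancing time (a new reading comes with each control period).
- read_camera(name): name is "scene" or "top" or "wrist"; returns the picture (480x640x3 uint8, red, green, blue); there is no depth.
- get_calibration(name): a dict with "fovy" (degrees; the focal length in pixels is half the picture's height over the tangent of half this angle, whatever the lens; pixels are square), "cx", "cy" (the principal point, pixels), "position" and "rotation" of the camera in the world; the wrist camera has in their place "mount" (4x4, takes a point from camera to tool coordinates, whose origin is the TCP and whose axes are the flange's). Camera axes: x right, y down, z forward; pixel columns grow to the right and rows downward; lengths in m; the calibration is good to about 2 mm. A picture is of the moment at which its call begins: read the wrist's pose just before it. get_calibration takes no time and is no camera call.
- sign_off(): hands the job in; it is judged then, once.
Trained networks look in the newest picture that a camera, given by its name, has taken for a name from the list of things; names that differ only in an ending like _2 or _b are one class to them, and where a whole thing is asked for, a point or a joint stands for the part that bears it (a point fixed in the world has none). Each returns a list of dicts, best first, with "p" (0 to 1); they miss things now and then, are a little off and sometimes report something else, mostly with a low value. They report only what shows in the picture. A call takes as long as a camera call. They do not tell look-alikes from the thing itself.
- search_frame(label, camera): "box" ([left, top, right, bottom] in pixels, round what is visible of it).
- regions_of(label, camera): "pixels" (480x640 bool, what is visible of it) and "box" ([left, top, right, bottom] in pixels, round what is visible of it).
The state is a dict: "time_s": time; "qpos": joint angles; "qd": joint speeds; "effort": joint torques, N m; "ee_pos": TCP position; "tool_rot": TCP orientation; "ft_force": force on the tool from outside, world axes, zero at the start; "torque": the same for the moment, N m; "opening": finger opening in m; "grasp_force": force on a finger pad.
Only numpy, scipy, OpenCV 4.12 (cv2) and the standard library are available. Lean on these libraries where they do the work, as an engineer would, in place of code of your own. Each camera call takes 0.05 s, during which the arm holds its last target. There are 200 camera calls.

## Task

Set up the folding lamp beside the microscope: draw the red lock pin up out of the folded leg, park it hanging by its flange at the inner end of the stand's side notch, then swing that leg fully out until it clicks home in its end detent. Then turn the lamp head so that it points at the broken bolt in the small vise, and last push the switch on top fully forward to on. Leave the other things on the bench where they are.

Things in the scene. Friction and masses are not known exactly. Their poses are not given: they have to be found in the camera images.
- lamp_stand: Fixed LED lamp stand. Origin on the bench under the column axis, z up. Fixed legs (24 mm wide, 36 mm high, 190 mm long) at 150 deg (A) and 30 deg from its x axis; the hinged leg, folded, lies 45 mm beside A. Grey lug on A, top at 46 mm, holds the folded leg; on A's other side a grey forked plate has the notch. Lamp head: z 165 to 230 mm, within 40 mm of the axis, snoot to 65 mm.
- lock_pin: Red-knobbed steel lock pin, loose, upright in the lug's bore, where it locks the folded leg. Origin: on its axis under the head's flange. Below: shank 8 mm dia, 42 mm long. Above: flange 20 mm dia, 4 mm thick, then the red knob 22 mm dia, 4 to 34 mm above the origin. About 50 g; it slides out upward freely, bores are 1 to 2 mm wider than the shank.
- lug_bore (a point): Centre of the lug's bore on the lug's top face; the pin's origin is here at the start. The pin is clear once raised 45 mm.
- notch (a point): Inner seat of the U-shaped parking notch, on the top face of the forked plate (6 mm thick, top 46 mm above the bench). Slot 11.5 mm wide; its closed end is 4.5 mm beyond this point, it is open at the mouth and above. A parked pin hangs upright with its flange on the plate and its shank in the slot, its origin on this point.
- notch_mouth (a point): Middle of the open end of the slot, at the plate's top face, 20 mm from notch; the pin enters along the line from here to notch. Beyond it is free space.
- leg (a joint): Hinge of the folding leg, about the vertical, rad: 0 folded; grows counter-clockwise seen from above to its stop at 2.094 (120 deg), the end detent. It stays where it is left (under 1 N moves it at the knob) but between 1.5 and 1.88 rad it must be pushed over the detent's spring ball (up to 4.5 N at the knob); past that the spring pulls it home and holds it at the stop.
- leg_hinge (a point): On the folding leg's vertical hinge axis, 28 mm above the bench; fixed to the stand.
- leg_knob (a point): Centre of the black levelling knob standing up at the end of the folding leg, 190 mm from the hinge axis, and moving with the leg: 26 mm dia, 34 mm high (40 to 74 mm above the bench), fixed to the leg. The leg under it is 24 mm wide, top 36 mm above the bench.
- lamp_head (a joint): Turn of the lamp head about the column axis, rad, counter-clockwise from above, range +-2.4; at 0 its snoot points along the stand's -y axis. Stiff friction (0.25 N m): it stays where it is turned.
- beam (a point): Centre of the lamp head on the column axis, 195 mm above the bench, turning with the head: its x axis is the (horizontal) heading of the snoot and beam. The cream head box around it is 60 mm long (x), 46 mm wide (y, flat upright sides to pinch), z -22 to +22 mm; the black snoot sticks out in front.
- switch (a joint): Slide switch on top of the lamp head, m: 0 off, 0.012 fully forward = on. Friction 1.5 N; it stays where it is left.
- switch_top (a point): Top of the red switch slide, a nub 10 mm long, 14 mm wide, 10 mm high over the head's flat top; off, it is 10 mm behind the column axis and slides along the beam's x axis.
- fracture (a point): Fracture face on top of the broken steel bolt, 18 mm dia, that stands upright in a small steel vise (42 x 90 mm, jaws 40 mm high, fixed) on the bench in front of the microscope; 62 mm above the bench.
- puck_a: Bystander: black resin specimen puck, 30 mm dia, 20 mm high, by the stand. Origin: centre of its underside.
- puck_b: Bystander: a second such puck. Origin: centre of its underside.
- hex_key: Bystander: steel L-shaped hex key, 100 mm by 25 mm, 6 mm thick, lying by the stand. Origin: under the middle of its long arm.
- tweezers: Bystander: steel tweezers, 125 mm long, 4 mm thick, lying flat. Origin: centre of its underside.
- loupe: Bystander: black eye loupe, 42 mm dia, 30 mm high. Origin: centre of its underside.
- solvent: Bystander: white bottle with red cap, 66 mm dia, 150 mm high. Origin: centre of its underside.
- slide_box: Bystander: blue box 85 x 100 x 32 mm. Origin: centre of its underside.
Not all that is in view belongs to the job. Leave any brown look-alike of the part that bears fracture alone.

How it is judged:
By the outcome, as a careful person would: the job done as asked, in the order asked, and still so for the second after the job is handed in, with the robot touching nothing.
It also fails if it takes over 64 s, if anything falls off the work surface, if the arm or the gripper's body presses on something with over 40 N, if the wrist force passes 120 N, or if a joint passes its speed limit or range.

## Working session

There is one attempt and no reset: what is moved stays moved. The work goes in short steps, Python scripts to look and compute and a tool call to move; the robot and the scene stay as the last step left them, time stands still between calls to the robot, and variables do not carry over. Pictures are saved under pics/ and viewed, at most 10 in all, crops included, and the job is handed in when it is done.

Besides the shell and the picture viewer there is one more tool, called after "Call:" as name(argument=value, ...), one argument or row to a line, values as JSON. carry_out: Moves the arm, as the interface text tells. Its arguments: {"type":"object","properties":{"increments":{"type":"array","items":{"type":"object","properties":{"x":{"type":"number"},"y":{"type":"number"},"z":{"type":"number"},"wx":{"type":"number"},"wy":{"type":"number"},"wz":{"type":"number"}}}},"claw":{"type":"number"},"newtons":{"type":"number"}},"required":["increments"]}

```bash
ls; mkdir -p pics; cat > h.py <<'E'
import numpy as np, cv2
from plant import *
from scipy.spatial.transform import Rotation as R
def rot(q): return R.from_quat([q[1],q[2],q[3],q[0]]).as_matrix()
def cam(name,s=None):
    c=get_calibration(name); f=240/np.tan(np.radians(c['fovy'])/2)
    if 'mount' in c:
        s=s or read_state(); T=np.eye(4); T[:3,:3]=rot(s['tool_rot']); T[:3,3]=s['ee_pos']
        M=T@np.array(c['mount']); P,Q=M[:3,3],M[:3,:3]
    else:
        P=np.array(c['position']); Q=np.array(c['rotation'])
        Q=Q if Q.shape==(3,3) else rot(Q)
    return f,c['cx'],c['cy'],P,Q
def onz(C,u,v,z):
    f,cx,cy,P,Q=C; d=Q@np.array([(u-cx)/f,(v-cy)/f,1]); return P+d*(z-P[2])/d[2]
def proj(C,X):
    f,cx,cy,P,Q=C; p=Q.T@(np.asarray(X)-P); return np.array([cx+f*p[0]/p[2],cy+f*p[1]/p[2]])
def save(im,n): cv2.imwrite('pics/'+n,im[:,:,::-1])
E
python3 - <<'E'
from h import *
s=read_state(); print(s)
for n in ['scene','top']:
    im=read_camera(n); save(im,n+'.png'); print(n,get_calibration(n))
    for l in ['lamp_stand','lock_pin','lug_bore','notch','leg_knob','leg','lamp_head','beam','switch','fracture','puck_a','hex_key','tweezers','loupe','solvent','slide_box']:
        try: print(l,[(np.round(d['box']).tolist(),round(d['p'],2)) for d in search_frame(l,n)][:4])
        except Exception as e: print(l,e)
print(get_calibration('wrist'))
E
```

```text
pics
{'time_s': 0.0, 'qpos': array([-1.28563667e+00,  1.24513153e-01,  1.65168411e+00, -3.28653439e-06,
        1.36748572e+00, -8.26326171e-02]), 'qd': array([ 0.00175296,  0.00077908, -0.00014841, -0.00306055,  0.00048582,
        0.00030497]), 'effort': array([-3.56614139e-03, -4.23619401e+01, -3.65457380e+01, -3.37515094e-04,
        6.87317806e-03,  1.31370993e-05]), 'ee_pos': array([ 0.2334912 , -0.6059598 ,  0.23004183]), 'tool_rot': array([-1.03964958e-03,  9.83138106e-01,  1.82861621e-01, -1.07257269e-04]), 'ft_force': array([-0.38930183,  0.2944801 ,  0.2818258 ]), 'torque': array([ 0.0339804 , -0.0072867 , -0.00938485]), 'grasp_force': 0.0, 'opening': 0.08523746602934908}
scene {'fovy': 53.602078141992834, 'cx': 321.078587840067, 'cy': 231.8268096189542, 'position': array([1.08691815, 0.75040458, 0.73546924]), 'rotation': array([-0.15150158,  0.27617968,  0.83791514, -0.44572444])}
lamp_stand [([260.0, 195.0, 380.0, 337.0], 0.79)]
lock_pin [([337.0, 239.0, 338.0, 251.0], 0.7)]
lug_bore [([260.0, 198.0, 378.0, 335.0], 0.71)]
notch [([262.0, 199.0, 375.0, 333.0], 0.68)]
leg_
[... 1514 characters left out ...]
431.0, 268.0, 444.0, 278.0], 0.64), ([291.0, 214.0, 299.0, 223.0], 0.5)]
hex_key [([348.0, 170.0, 350.0, 205.0], 0.62)]
tweezers []
loupe [([196.0, 245.0, 209.0, 254.0], 0.45)]
solvent [([188.0, 188.0, 222.0, 215.0], 0.9)]
slide_box [([160.0, 290.0, 202.0, 318.0], 0.72)]
{'fovy': 71.36291584136877, 'cx': 315.6940494358495, 'cy': 237.7031621338868, 'mount': array([[ 9.37708791e-05, -9.63587928e-01, -2.67391652e-01,
         6.83765194e-02],
       [ 9.99999978e-01,  1.40095418e-04, -1.54168523e-04,
         3.34659682e-04],
       [ 1.86015273e-04, -2.67391631e-01,  9.63587921e-01,
        -1.43320847e-01],
       [ 0.00000000e+00,  0.00000000e+00,  0.00000000e+00,
         1.00000000e+00]])}
```

```bash
python3 - <<'E'
import cv2,numpy as np
a=cv2.imread('pics/scene.png')[170:345,140:400]; b=cv2.imread('pics/top.png')[150:310,270:510]
cv2.imwrite('pics/a.png',cv2.resize(a,(800,538),interpolation=cv2.INTER_CUBIC))
cv2.imwrite('pics/b.png',cv2.resize(b,(800,533),interpolation=cv2.INTER_CUBIC))
E
```

```text
(no output)
```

View pics/a.png

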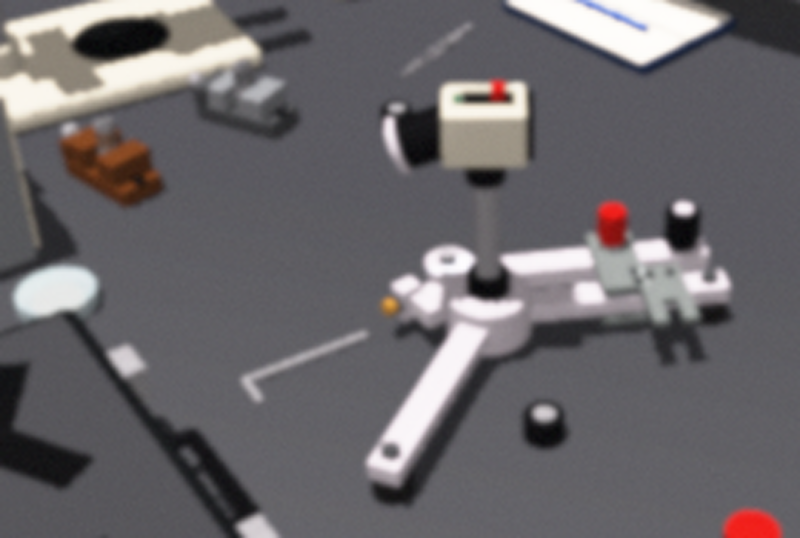

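View pics/b.png

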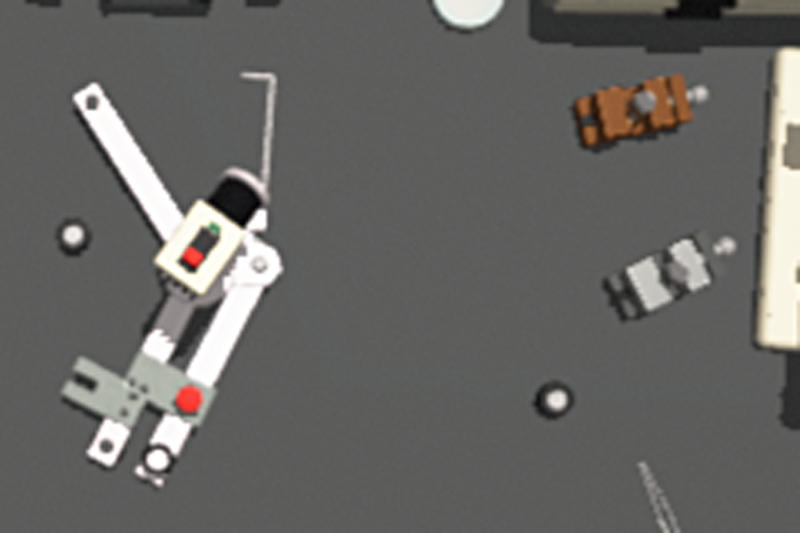

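```bash
python3 - <<'E'
from h import *
C=cam('top')
g=lambda x,y,z:onz(C,270+x*.3,150+y*.3,z)
for n,a in dict(knob=(188,399,.08),legknob=(157,459,.074),hinge=(260,265,.045),head=(202,247,.217),switch=(194,257,.227),snootend=(247,185,.195),notchin=(93,385,.046),notchmouth=(66,378,.046),Aend=(105,446,.036),Bend=(91,101,.036),bolt=(679,272,.062),brown=(645,101,.062),puck=(555,399,.02),puck2=(73,236,.02),hexa=(265,190,.003),hexb=(270,80,.003)).items(): print(n,np.round(g(*a),3))
S=cam('scene');q=lambda x,y,z:onz(S,140+x*.325,170+y*.3253,z)
for n,a in dict(knob=(612,210,.08),legknob=(683,209,.074),boltS=(240,75,.062),hinge=(448,258,.045),switch=(498,83,.227),notchin=(668,300,.046)).items(): print('S',n,np.round(q(*a),3))
E
```

```text
knob [0.474 0.015 0.08 ]
legknob [0.423 0.04  0.074]
hinge [ 0.592 -0.046  0.045]
head [0.59  0.006 0.217]
switch [0.581 0.012 0.227]
snootend [ 0.641 -0.029  0.195]
notchin [0.485 0.098 0.046]
notchmouth [0.491 0.121 0.046]
Aend [0.432 0.087 0.036]
Bend [0.737 0.105 0.036]
bolt [ 0.59  -0.405  0.062]
brown [ 0.739 -0.376  0.062]
puck [ 0.48  -0.308  0.02 ]
puck2 [0.618 0.12  0.02 ]
hexa [ 0.664 -0.052  0.003]
hexb [ 0.765 -0.055  0.003]
S knob [0.48  0.018 0.08 ]
S legknob [0.428 0.043 0.074]
S boltS [ 0.606 -0.381  0.062]
S hinge [ 0.595 -0.046  0.045]
S switch [0.583 0.012 0.227]
S notchin [0.489 0.1   0.046]
```

Candidates for the pin, in top-view pixels: red knob on the grey lug at (326,270), red switch nub at (328,227) and the red bottle cap at (205,200). I choose the knob on the lug. For the fracture, the choice is the grey steel vise at (474,232) over the brown look-alike at (463,180). The stand's yaw is about 3°, and the notch is on the robot-left side of leg A. I'll hover first for a close check.

Call:
carry_out(
  increments=[
    {"x": 22, "y": -27, "z": -4, "wz": -6.6},
    {"x": 45, "y": -54, "z": -8, "wz": -13.2},
    {"x": 68, "y": -81, "z": -12, "wz": -19.8},
    {"x": 90, "y": -108, "z": -16, "wz": -26.4},
    {"x": 113, "y": -135, "z": -20, "wz": -33},
    {"x": 135, "y": -162, "z": -20, "wz": -39.6},
    {"x": 158, "y": -189, "z": -20, "wz": -46.2},
    {"x": 180, "y": -216, "z": -20, "wz": -52.8},
    {"x": 203, "y": -243, "z": -20, "wz": -59.4},
    {"x": 225, "y": -270, "z": -20, "wz": -66},
  ],
  claw=50,
)

```text
$.increments[0]: bad value
```

```bash
cat >> h.py <<'E'
def inc(p,yawy,s=None):
    "increment mm/deg from now (measured) to TCP p, pointing straight down, tool y at yawy deg"
    s=s or read_state(); Q=rot(s['tool_rot']); a=np.radians(yawy)
    y=np.array([np.cos(a),np.sin(a),0]); z=np.array([0,0,-1.]); G=np.c_[np.cross(y,z),y,z]
    d=Q.T@(np.array(p)-s['ee_pos'])*1000; w=R.from_matrix(Q.T@G).as_rotvec(degrees=True)
    print('t',round(s['time_s'],2),'pos',np.round(s['ee_pos'],4),'yawy',np.round(np.degrees(np.arctan2(Q[1,1],Q[0,1])),1),'open',round(s['opening'],4),'q6',round(s['qpos'][5],2))
    print('inc',np.round(d,1),'w',np.round(w,1))
E
python3 -c "
from h import *
inc((.46,.06,.25),63)"
```

```text
t 1.7 pos [ 0.2337 -0.6065  0.2313] yawy -68.9 open 0.0855 q6 -0.08
inc [ 450.9 -540.6  -18.7] w [  -0.    -0.  -131.9]
```

Call:
carry_out(
  increments=[
    {"x": 22, "y": -27, "z": -4, "wx": 0, "wy": 0, "wz": -6.6},
    {"x": 45, "y": -54, "z": -8, "wx": 0, "wy": 0, "wz": -13.2},
    {"x": 68, "y": -81, "z": -12, "wx": 0, "wy": 0, "wz": -19.8},
    {"x": 90, "y": -108, "z": -16, "wx": 0, "wy": 0, "wz": -26.4},
    {"x": 113, "y": -135, "z": -20, "wx": 0, "wy": 0, "wz": -33},
    {"x": 135, "y": -162, "z": -20, "wx": 0, "wy": 0, "wz": -39.6},
    {"x": 158, "y": -189, "z": -20, "wx": 0, "wy": 0, "wz": -46.2},
    {"x": 180, "y": -216, "z": -20, "wx": 0, "wy": 0, "wz": -52.8},
    {"x": 203, "y": -243, "z": -20, "wx": 0, "wy": 0, "wz": -59.4},
    {"x": 225, "y": -270, "z": -20, "wx": 0, "wy": 0, "wz": -66},
  ],
  claw=50,
)

```text
time_s: 2.95
ee_pos: [0.3468, -0.2726, 0.2515]
tool_rot: [0.0, 0.724, 0.69, 0.0]
ft_force: [-0.0, 0.6, 0.4]
opening: 0.0499
grasp_force: 0.0
```

```bash
python3 -c "
from h import *
inc((.46,.06,.25),63)"
```

```text
t 2.95 pos [ 0.3468 -0.2726  0.2515] yawy -2.7 open 0.0499 q6 -0.74
inc [337.6  97.3   1.5] w [  0.    0.  -65.7]
```

Call:
carry_out(
  increments=[
    {"x": 34, "y": 10, "z": 0, "wx": 0, "wy": 0, "wz": -6.6},
    {"x": 68, "y": 20, "z": 0, "wx": 0, "wy": 0, "wz": -13.2},
    {"x": 101, "y": 29, "z": 0, "wx": 0, "wy": 0, "wz": -19.8},
    {"x": 135, "y": 39, "z": 0, "wx": 0, "wy": 0, "wz": -26.4},
    {"x": 169, "y": 49, "z": 0, "wx": 0, "wy": 0, "wz": -33},
    {"x": 203, "y": 58, "z": 0, "wx": 0, "wy": 0, "wz": -39.6},
    {"x": 236, "y": 68, "z": 0, "wx": 0, "wy": 0, "wz": -46.2},
    {"x": 270, "y": 78, "z": 0, "wx": 0, "wy": 0, "wz": -52.8},
    {"x": 304, "y": 88, "z": 0, "wx": 0, "wy": 0, "wz": -59.4},
    {"x": 338, "y": 97, "z": 0, "wx": 0, "wy": 0, "wz": -65.7},
  ],
)

```text
time_s: 4.2
ee_pos: [0.461, 0.0601, 0.2516]
tool_rot: [0.0, 0.234, 0.972, 0.0]
ft_force: [0.0, 0.4, 0.1]
opening: 0.0499
grasp_force: 0.0
```

```bash
python3 - <<'E'
from h import *
s=read_state(); print(s['ee_pos'],s['qd'].round(3))
C=cam('wrist',s); save(read_camera('wrist'),'w1.png')
for l in ['lock_pin','leg_knob','notch']:
    for d in regions_of(l,'wrist')[:2]:
        print(l,np.round(d['box']),round(d['p'],2))
for n,X in dict(pin=(.477,.016,.08),legk=(.425,.041,.074),notch=(.487,.1,.046),hinge=(.593,-.046,.045)).items(): print(n,proj(C,X).round())
E
```

```text
[0.4609814  0.06009932 0.25157155] [ 0.592  0.281 -0.213  0.001 -0.068 -0.279]
lock_pin [273. 238. 295. 266.] 0.76
lock_pin [271. 171. 300. 334.] 0.47
leg_knob [270. 167. 299. 334.] 0.77
notch [269. 163. 383. 392.] 0.87
pin [283. 251.]
legk [281. 192.]
notch [360. 215.]
hinge [286. 347.]
```

View pics/w1.png

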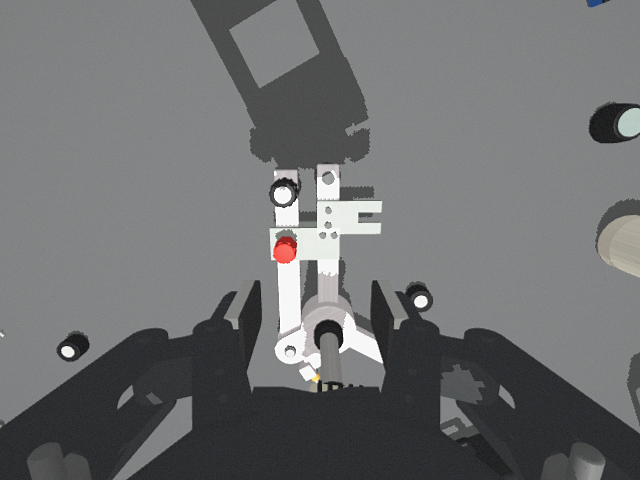

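The picture shows the red knob on the lug at (285,249), the leg knob at (283,194), the forked plate with its slot from (358,216) to the mouth at (382,216), and the hinge at (290,351). Everything is consistent with my choice.

```bash
python3 - <<'E'
from h import *
s=read_state(); C=cam('wrist',s); im=read_camera('wrist')
for z in(.046,):
  print('slot closed',onz(C,358,216,z),'mouth',onz(C,382,216,z))
r=(im[:,:,0]>120)&(im[:,:,1]<70); r[:200]=0;r[300:]=0; v,u=np.nonzero(r); print(u.min(),u.max(),v.min(),v.max())
print('pin',onz(C,285,248,.08),'legk',onz(C,283,194,.074),'hinge',onz(C,290,351,.05))
cv2.imwrite('pics/c1.png',cv2.resize(im[155:275,250:400,::-1],(750,600),interpolation=cv2.INTER_CUBIC)); print(s['ee_pos'])
inc((.476,.016,.13),63)
E
```

```text
slot closed [0.48633542 0.09668748 0.046     ] mouth [0.49799379 0.11938091 0.046     ]
276 297 237 263
pin [0.47425283 0.01834694 0.08      ] legk [0.42708521 0.0412697  0.074     ] hinge [ 0.59571476 -0.04419756  0.05      ]
[0.46057448 0.05909985 0.25128156]
t 4.45 pos [0.4605 0.0586 0.2513] yawy 62.7 open 0.0504 q6 -1.08
inc [-33.3 -30.7 121.3] w [-0.   0.  -0.3]
```

View pics/c1.png

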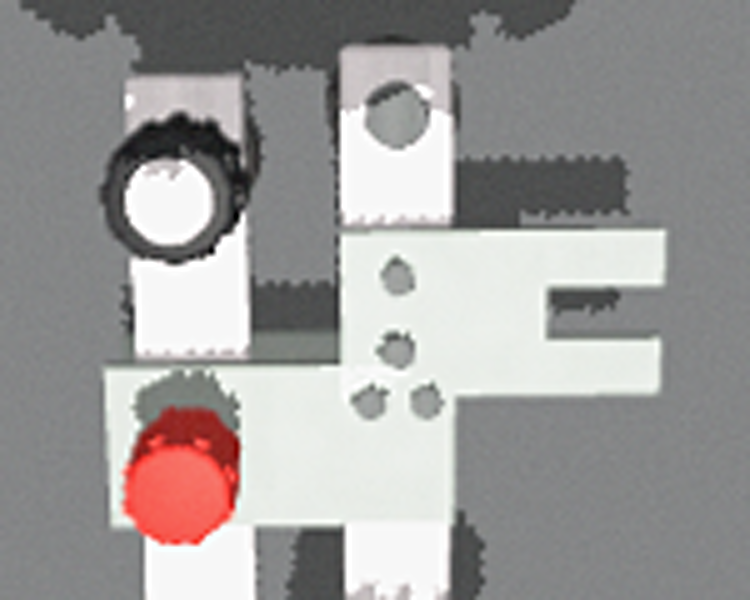

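The crop shows the pin's knob top at (286,254), the leg knob top at (283,195), and the slot's closed end at (359.4,217.6) and mouth at (382.6,217.4). Now I'll refine these and approach.

```bash
python3 - <<'E'
from h import *
s=read_state(); C=cam('wrist',s)
s0=dict(s); s0['ee_pos']=np.array([.46057,.0591,.25128]); C=cam('wrist',s0)
pin=onz(C,286.3,253.4,.08); a=onz(C,359.4,217.5,.046); b=onz(C,382.6,217.3,.046)
print('pin',pin,'closed',a,'mouth',b,'len',np.linalg.norm(b-a),'dir',np.degrees(np.arctan2(*(b-a)[1::-1])))
print('legk',onz(C,283.4,195,.074))
n=a+(b-a)/np.linalg.norm(b-a)*.0045; print('notch',n)
inc((*pin[:2],.14),63); 
E
```

```text
pin [0.47972244 0.01679188 0.08      ] closed [0.48854557 0.09728766 0.046     ] mouth [0.49965372 0.11932896 0.046     ] len 0.024682187067804718 dir 63.25327776967257
legk [0.42810041 0.04118292 0.074     ]
notch [0.49057078 0.10130618 0.046     ]
t 4.45 pos [0.4605 0.0586 0.2513] yawy 62.7 open 0.0504 q6 -1.08
inc [-36.2 -28.3 111.3] w [-0.   0.  -0.3]
```

Call:
carry_out(
  increments=[
    {"x": -18, "y": -14, "z": 20, "wx": 0, "wy": 0, "wz": 0},
    {"x": -36, "y": -28, "z": 40, "wx": 0, "wy": 0, "wz": 0},
    {"x": -36, "y": -28, "z": 75, "wx": 0, "wy": 0, "wz": 0},
    {"x": -36, "y": -28, "z": 110, "wx": 0, "wy": 0, "wz": 0},
    {"x": -36, "y": -28, "z": 140, "wx": 0, "wy": 0, "wz": 0},
    {"x": -36, "y": -28, "z": 165, "wx": 0, "wy": 0, "wz": 0},
    {"x": -36, "y": -28, "z": 185, "wx": 0, "wy": 0, "wz": 0},
    {"x": -36, "y": -28, "z": 196, "wx": 0, "wy": 0, "wz": 0},
    {"x": -36, "y": -28, "z": 196, "wx": 0, "wy": 0, "wz": 0},
  ],
)

```text
time_s: 5.58
ee_pos: [0.4793, 0.017, 0.0548]
tool_rot: [-0.001, 0.236, 0.972, -0.0]
ft_force: [-0.6, -0.2, 0.6]
opening: 0.0499
grasp_force: 0.0
```

Call:
carry_out(
  increments=[
    {"x": 0, "y": 0, "z": 0, "wx": 0, "wy": 0, "wz": 0},
    {"x": 0, "y": 0, "z": 0, "wx": 0, "wy": 0, "wz": 0},
    {"x": 0, "y": 0, "z": 0, "wx": 0, "wy": 0, "wz": 0},
    {"x": 0, "y": 0, "z": 0, "wx": 0, "wy": 0, "wz": 0},
    {"x": 0, "y": 0, "z": 0, "wx": 0, "wy": 0, "wz": 0},
  ],
  claw=10,
  newtons=25,
)

```text
time_s: 6.2
ee_pos: [0.4803, 0.0164, 0.0567]
tool_rot: [0.001, 0.235, 0.972, -0.001]
ft_force: [-3.1, -4.5, 3.6]
opening: 0.021
grasp_force: 24.4
```

```bash
python3 -c "
from h import *
s=read_state();print(s['ft_force'],s['torque'],s['grasp_force'])
inc((.4906,.1013,.12),63)"
```

```text
[-3.12601605 -4.49732018  3.57182543] [-0.86852002  0.43582876 -0.03540744] 24.44423407316208
t 6.2 pos [0.4803 0.0164 0.0567] yawy 62.8 open 0.021 q6 -1.17
inc [ 29.5  80.1 -63.5] w [-0.1  0.1 -0.2]
```

Call:
carry_out(
  increments=[
    {"x": 0, "y": 0, "z": -10, "wx": 0, "wy": 0, "wz": 0},
    {"x": 0, "y": 0, "z": -22, "wx": 0, "wy": 0, "wz": 0},
    {"x": 0, "y": 0, "z": -37, "wx": 0, "wy": 0, "wz": 0},
    {"x": 0, "y": 0, "z": -52, "wx": 0, "wy": 0, "wz": 0},
    {"x": 0, "y": 0, "z": -56, "wx": 0, "wy": 0, "wz": 0},
    {"x": 0, "y": 0, "z": -56, "wx": 0, "wy": 0, "wz": 0},
  ],
)

```text
time_s: 6.95
ee_pos: [0.4803, 0.0179, 0.112]
tool_rot: [0.001, 0.235, 0.972, 0.0]
ft_force: [0.2, -0.3, -0.8]
opening: 0.0209
grasp_force: 24.6
```

```bash
python3 - <<'E'
from h import *
s=read_state();print(s['ft_force'],s['torque'],s['grasp_force'])
C=cam('wrist',s); im=read_camera('wrist'); save(im,'w2.png')
top=cam('top'); it=read_camera('top'); save(it,'t2.png')
inc((.4906,.1013,.12),62.8)
Q=rot(s['tool_rot'])
for k in (-.02,0,.002,.03): print(k,proj(C,s['ee_pos']+Q@np.array([0,0,k])).round(1))
r=(im[:,:,0]>110)&(im[:,:,1]<60)&(im[:,:,2]<70); n,l,st,ce=cv2.connectedComponentsWithStats(r.astype(np.uint8)); print(st[1:][st[1:,4]>30],ce[1:][st[1:,4]>30])
cv2.imwrite('pics/c2.png',cv2.resize(im[150:400,200:440,::-1],(576,600),interpolation=cv2.INTER_CUBIC))
E
```

```text
[ 0.23439631 -0.33317864 -0.81208418] [ 0.07075787  0.02110992 -0.0024499 ] 24.567473530769348
t 7.05 pos [0.4795 0.0178 0.1109] yawy 62.8 open 0.0213 q6 -1.17
inc [28.4 79.3 -9.1] w [-0. -0. -0.]
-0.02 [314.9 314.8]
0 [315.  293.9]
0.002 [315.  292.1]
0.03 [315.1 270.6]
[[ 290  269   53   73 3151]] [[315.55918756 305.72611869]]
```

View pics/c2.png

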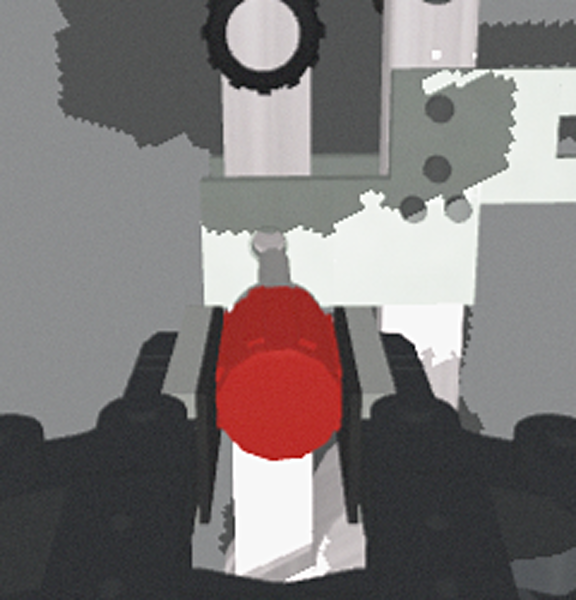

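The pin is held centred between the pads, knob at (315,318), and its shank is clear above the lug with the bore visible at (312,250). The slot's closed end shows at (432.5,206.7).

```bash
python3 - <<'E'
from h import *
s=read_state(); C=cam('wrist',s); Q=rot(s['tool_rot'])
a=onz(C,432.5,206.7,.046); b=onz(C,311.7,250,.046); print('closed',a,'bore',b, 'legk', onz(C,200+264/2.4,150+33/2.4,.074))
n=a+.0045*np.r_[np.cos(np.radians(63.2)),np.sin(np.radians(63.2)),0]; print('notch',n)
print('k=.053',proj(C,s['ee_pos']+Q@[0,0,.053]),proj(C,s['ee_pos']+Q@[0.004,0,.053]))
inc((n[0],n[1],.112),63)
E
```

```text
closed [0.48710011 0.09705989 0.046     ] bore [0.47766874 0.01617173 0.046     ] legk [0.42721505 0.04167663 0.074     ]
notch [0.48912906 0.10107653 0.046     ]
k=.053 [315.15872531 257.16553633] [315.15655769 251.01240867]
t 7.05 pos [0.4795 0.0178 0.1109] yawy 62.8 open 0.0213 q6 -1.17
inc [29.6 78.5 -1.1] w [-0.  -0.  -0.2]
```

Call:
carry_out(
  increments=[
    {"x": 8, "y": 27, "z": 0, "wx": 0, "wy": 0, "wz": 0},
    {"x": 16, "y": 54, "z": 0, "wx": 0, "wy": 0, "wz": 0},
    {"x": 24, "y": 82, "z": 0, "wx": 0, "wy": 0, "wz": 0},
    {"x": 29, "y": 107, "z": 0, "wx": 0, "wy": 0, "wz": 0},
    {"x": 29, "y": 107, "z": 15, "wx": 0, "wy": 0, "wz": 0},
    {"x": 29, "y": 107, "z": 32, "wx": 0, "wy": 0, "wz": 0},
    {"x": 29, "y": 107, "z": 46, "wx": 0, "wy": 0, "wz": 0},
    {"x": 29, "y": 107, "z": 51, "wx": 0, "wy": 0, "wz": 0},
    {"x": 29, "y": 107, "z": 51, "wx": 0, "wy": 0, "wz": 0},
  ],
)

```text
time_s: 8.18
ee_pos: [0.5027, 0.1255, 0.0597]
tool_rot: [-0.001, 0.236, 0.972, -0.0]
ft_force: [-0.5, 0.0, -0.2]
opening: 0.0209
grasp_force: 24.6
```

```bash
python3 - <<'E'
from h import *
s=read_state();print(s['ft_force'])
C=cam('wrist',s); im=read_camera('wrist'); save(im,'w3.png')
inc((.4897,.1011,.060),63)
print('notch px',proj(C,(.4897,.1011,.046)),'pin origin px',proj(C,s['ee_pos']-[0,0,.0107]))
cv2.imwrite('pics/c3.png',cv2.resize(im[150:400,160:400,::-1],(576,600),interpolation=cv2.INTER_CUBIC))
E
```

```text
[-0.50264406  0.04706014 -0.16612494]
t 8.22 pos [0.5032 0.1257 0.0604] yawy 62.7 open 0.0211 q6 -0.95
inc [  0.8 -28.    0.4] w [ 0.   0.  -0.3]
notch px [260.34610952 281.54398507] pin origin px [315.04585599 284.66108721]
```

View pics/c3.png

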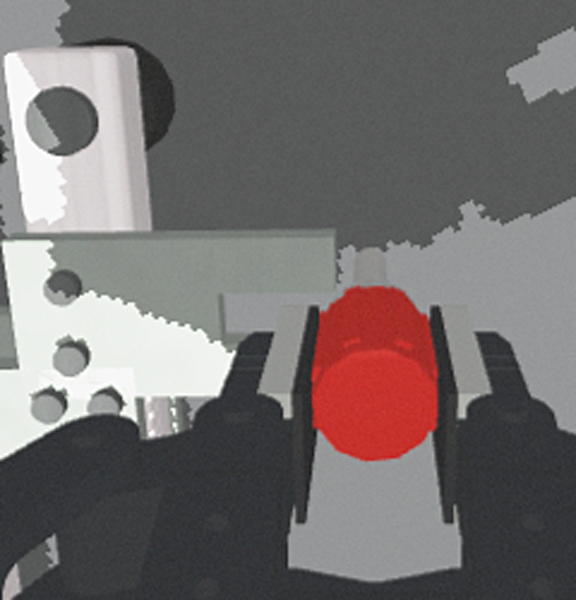

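The slot's closed edge is at (252,281) and lines up with the pin's line, with the pin just beyond the mouth. Slide in.

Call:
carry_out(
  increments=[
    {"x": 0.5, "y": -4, "z": 0, "wx": 0, "wy": 0, "wz": 0},
    {"x": 0.5, "y": -9, "z": 0, "wx": 0, "wy": 0, "wz": 0},
    {"x": 0.5, "y": -14, "z": 0, "wx": 0, "wy": 0, "wz": 0},
    {"x": 0.5, "y": -19, "z": 0, "wx": 0, "wy": 0, "wz": 0},
    {"x": 0.5, "y": -24, "z": 0, "wx": 0, "wy": 0, "wz": 0},
    {"x": 0.5, "y": -27, "z": 0, "wx": 0, "wy": 0, "wz": 0},
    {"x": 0.5, "y": -27.5, "z": 0, "wx": 0, "wy": 0, "wz": 0},
    {"x": 0.5, "y": -27.5, "z": 0, "wx": 0, "wy": 0, "wz": 0},
  ],
)

```text
time_s: 9.22
ee_pos: [0.4901, 0.1017, 0.0604]
tool_rot: [0.0, 0.235, 0.972, 0.0]
ft_force: [0.6, -0.2, 0.1]
opening: 0.0211
grasp_force: 24.6
```

Call:
carry_out(
  increments=[
    {"x": 0, "y": 0, "z": 1.5, "wx": 0, "wy": 0, "wz": 0},
    {"x": 0, "y": 0, "z": 3, "wx": 0, "wy": 0, "wz": 0},
    {"x": 0, "y": 0, "z": 3, "wx": 0, "wy": 0, "wz": 0},
  ],
)

```text
time_s: 9.6
ee_pos: [0.4898, 0.1018, 0.0571]
tool_rot: [-0.0, 0.235, 0.972, -0.0]
ft_force: [-0.2, 0.7, -0.8]
opening: 0.0213
grasp_force: 24.6
```

```bash
python3 - <<'E'
from h import *
s=read_state();print(s['ft_force'])
C=cam('wrist',s); im=read_camera('wrist'); save(im,'w4.png')
inc((.4897,.1011,.0567),63)
E
```

```text
[-0.15758554  0.69933953 -0.81912971]
t 9.65 pos [0.4899 0.1018 0.0572] yawy 62.8 open 0.0211 q6 -1.0
inc [-0.1 -0.7  0.5] w [-0.  -0.  -0.2]
```

Call:
carry_out(
  increments=[
    {"x": 0, "y": -0.5, "z": 0.7, "wx": 0, "wy": 0, "wz": 0},
    {"x": 0, "y": -0.5, "z": 0.7, "wx": 0, "wy": 0, "wz": 0},
  ],
)

```text
time_s: 9.9
ee_pos: [0.4899, 0.1013, 0.0567]
tool_rot: [0.0, 0.235, 0.972, 0.0]
ft_force: [0.3, -0.1, 0.7]
opening: 0.0206
grasp_force: 24.7
```

Call:
carry_out(
  increments=[
    {"x": 0, "y": 0, "z": 0, "wx": 0, "wy": 0, "wz": 0},
    {"x": 0, "y": 0, "z": 0, "wx": 0, "wy": 0, "wz": 0},
    {"x": 0, "y": 0, "z": 0, "wx": 0, "wy": 0, "wz": 0},
    {"x": 0, "y": 0, "z": -25, "wx": 0, "wy": 0, "wz": 0},
    {"x": 0, "y": 0, "z": -60, "wx": 0, "wy": 0, "wz": 0},
    {"x": 0, "y": 0, "z": -100, "wx": 0, "wy": 0, "wz": 0},
    {"x": 0, "y": 0, "z": -100, "wx": 0, "wy": 0, "wz": 0},
  ],
  claw=50,
)

```text
time_s: 10.78
ee_pos: [0.4924, 0.1016, 0.1609]
tool_rot: [0.004, 0.235, 0.972, 0.001]
ft_force: [0.4, -0.3, -0.2]
opening: 0.05
grasp_force: 0.0
```

```bash
python3 - <<'E'
from h import *
s=read_state();print(s['ft_force'])
C=cam('wrist',s); im=read_camera('wrist'); save(im,'w5.png')
print('notch px',proj(C,(.4897,.1011,.046)),'knob top px',proj(C,(.4897,.1011,.08)))
r=(im[:,:,0]>110)&(im[:,:,1]<60)&(im[:,:,2]<70); n,l,st,ce=cv2.connectedComponentsWithStats(r.astype(np.uint8)); print(st[1:][st[1:,4]>30],ce[1:][st[1:,4]>30])
cv2.imwrite('pics/c5.png',cv2.resize(im[130:370,160:400,::-1],(600,600),interpolation=cv2.INTER_CUBIC))
E
```

```text
[ 0.35913538 -0.34950487 -0.22906966]
notch px [312.53290627 228.4702787 ] knob top px [312.3067774  240.50949306]
[[299 218  29  18 396]] [[312.78030303 226.63636364]]
```

View pics/c5.png

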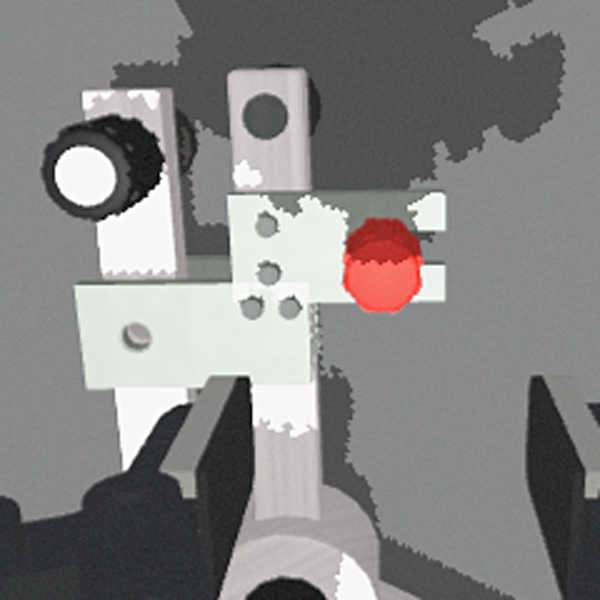

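The pin is parked upright at the inner end of the slot, knob top at (313,239), and the bore is empty at (215,265). Next I'll go to the leg knob with the tool turned so that its closing line lies across the leg.

Call:
carry_out(
  increments=[
    {"x": 3, "y": -8, "z": -10, "wx": 0, "wy": 0, "wz": 9},
    {"x": 6, "y": -16, "z": -20, "wx": 0, "wy": 0, "wz": 18},
    {"x": 9, "y": -25, "z": -30, "wx": 0, "wy": 0, "wz": 27},
    {"x": 12, "y": -33, "z": -30, "wx": 0, "wy": 0, "wz": 36},
    {"x": 15, "y": -41, "z": -30, "wx": 0, "wy": 0, "wz": 45},
    {"x": 18, "y": -50, "z": -30, "wx": 0, "wy": 0, "wz": 54},
    {"x": 21, "y": -58, "z": -30, "wx": 0, "wy": 0, "wz": 63},
    {"x": 24, "y": -66, "z": -30, "wx": 0, "wy": 0, "wz": 72},
    {"x": 27, "y": -75, "z": -30, "wx": 0, "wy": 0, "wz": 81},
    {"x": 30, "y": -83, "z": -30, "wx": 0, "wy": 0, "wz": 90},
  ],
)

```text
time_s: 12.08
ee_pos: [0.4239, 0.041, 0.1846]
tool_rot: [-0.001, 0.855, 0.519, -0.001]
ft_force: [-1.0, -0.5, -0.1]
opening: 0.0498
grasp_force: 0.0
```

Call:
carry_out(
  increments=[
    {"x": 0, "y": 0, "z": 0, "wx": 0, "wy": 0, "wz": 9},
    {"x": 0, "y": 0, "z": 0, "wx": 0, "wy": 0, "wz": 18},
    {"x": 0, "y": 0, "z": 0, "wx": 0, "wy": 0, "wz": 27},
    {"x": 0, "y": 0, "z": 0, "wx": 0, "wy": 0, "wz": 36},
    {"x": 0, "y": 0, "z": 0, "wx": 0, "wy": 0, "wz": 45},
    {"x": 0, "y": 0, "z": 0, "wx": 0, "wy": 0, "wz": 54},
    {"x": 0, "y": 0, "z": 0, "wx": 0, "wy": 0, "wz": 63},
    {"x": 0, "y": 0, "z": 0, "wx": 0, "wy": 0, "wz": 72},
    {"x": 0, "y": 0, "z": 0, "wx": 0, "wy": 0, "wz": 81},
    {"x": 0, "y": 0, "z": 0, "wx": 0, "wy": 0, "wz": 90},
  ],
)

```text
time_s: 13.32
ee_pos: [0.4241, 0.0412, 0.1846]
tool_rot: [0.0, 0.971, -0.238, -0.002]
ft_force: [0.4, -0.6, -0.4]
opening: 0.05
grasp_force: 0.0
```

```bash
python3 - <<'E'
from h import *
s=read_state(); C=cam('wrist',s); im=read_camera('wrist'); save(im,'w6.png')
inc((.4275,.0415,.052),-117)
u,v=proj(C,(.4275,.0415,.074)); print('exp knob',u,v)
x0,y0=int(u)-30,int(v)-30; g=cv2.cvtColor(im,cv2.COLOR_RGB2GRAY)[y0:y0+60,x0:x0+60]
n,l,st,ce=cv2.connectedComponentsWithStats((g>150).astype(np.uint8))
for a,b in zip(st[1:],ce[1:]):
    if a[4]>40: print(a,b+[x0,y0],onz(C,*(b+[x0,y0]),.074))
E
```

```text
t 13.38 pos [0.4241 0.0412 0.1846] yawy -117.7 open 0.0504 q6 2.03
inc [  3.3  -2.  132.6] w [ 0.1  0.2 -0.7]
exp knob 313.5608309479221 231.13077296851586
[ 17   0  29  13 266] [313.77819549 205.37593985] [0.44551503 0.03188555 0.074     ]
[ 21  20  21  21 348] [313.77873563 231.29885057] [0.42730036 0.04141162 0.074     ]
```

Call:
carry_out(
  increments=[
    {"x": 3, "y": -2, "z": 30, "wx": 0, "wy": 0, "wz": -0.7},
    {"x": 3, "y": -2, "z": 65, "wx": 0, "wy": 0, "wz": -0.7},
    {"x": 3, "y": -2, "z": 100, "wx": 0, "wy": 0, "wz": -0.7},
    {"x": 3, "y": -2, "z": 125, "wx": 0, "wy": 0, "wz": -0.7},
    {"x": 3, "y": -2, "z": 135, "wx": 0, "wy": 0, "wz": -0.7},
    {"x": 3, "y": -2, "z": 135, "wx": 0, "wy": 0, "wz": -0.7},
  ],
)

```text
time_s: 14.12
ee_pos: [0.4279, 0.0416, 0.0507]
tool_rot: [0.0, 0.973, -0.229, -0.001]
ft_force: [-0.5, 0.9, 0.3]
opening: 0.05
grasp_force: 0.0
```

Call:
carry_out(
  increments=[
    {"x": 0, "y": 0, "z": 0, "wx": 0, "wy": 0, "wz": 0},
    {"x": 0, "y": 0, "z": 0, "wx": 0, "wy": 0, "wz": 0},
    {"x": 0, "y": 0, "z": 0, "wx": 0, "wy": 0, "wz": 0},
    {"x": 0, "y": 0, "z": 0, "wx": 0, "wy": 0, "wz": 0},
  ],
  claw=15,
  newtons=25,
)

```text
time_s: 14.62
ee_pos: [0.4291, 0.0404, 0.053]
tool_rot: [0.001, 0.973, -0.229, 0.001]
ft_force: [-3.5, -5.4, 3.3]
opening: 0.0249
grasp_force: 25.9
```

```bash
python3 - <<'E'
from h import *
s=read_state(); print(s['ft_force'],s['grasp_force']); inc((.4273,.0414,.05),-117)
H=np.array([.594,-.0452]); k=s['ee_pos'][:2]; print('radius',np.linalg.norm(k-H),'ang',np.degrees(np.arctan2(*(k-H)[::-1])))
# hinge from knob + 190 mm along 153.1
for ang in (152.8,153.2): print(k-.19*np.r_[np.cos(np.radians(ang)),np.sin(np.radians(ang))])
# increments in tool frame for swinging: radius .19, tool x points toward hinge
for th in range(7,127,7):
    t=np.radians(th); print(th, round(190*(1-np.cos(t)),1), round(190*np.sin(t),1))
E
```

```text
[-3.46229686 -5.37554478  3.27011674] 25.899306535720825
t 14.62 pos [0.4291 0.0404 0.053 ] yawy -116.5 open 0.0249 q6 2.01
inc [-2.1 -0.1  3. ] w [ 0.1 -0.1  0.5]
radius 0.18578536996893386 ang 152.5509047677777
[ 0.59811932 -0.04640891]
[ 0.59872152 -0.04522704]
7 1.4 23.2
14 5.6 46.0
21 12.6 68.1
28 22.2 89.2
35 34.4 109.0
42 48.8 127.1
49 65.3 143.4
56 83.8 157.5
63 103.7 169.3
70 125.0 178.5
77 147.3 185.1
84 170.1 189.0
91 193.3 190.0
98 216.4 188.2
105 239.2 183.5
112 261.2 176.2
119 282.1 166.2
126 301.7 153.7
```

Call:
carry_out(
  increments=[
    {"x": 1.4, "y": 23.2, "z": 0, "wx": 0, "wy": 0, "wz": -7},
    {"x": 5.6, "y": 46, "z": 0, "wx": 0, "wy": 0, "wz": -14},
    {"x": 12.6, "y": 68.1, "z": 0, "wx": 0, "wy": 0, "wz": -21},
    {"x": 22.2, "y": 89.2, "z": 0, "wx": 0, "wy": 0, "wz": -28},
    {"x": 34.4, "y": 109, "z": 0, "wx": 0, "wy": 0, "wz": -35},
    {"x": 48.8, "y": 127.1, "z": 0, "wx": 0, "wy": 0, "wz": -42},
    {"x": 65.3, "y": 143.4, "z": 0, "wx": 0, "wy": 0, "wz": -49},
    {"x": 83.8, "y": 157.5, "z": 0, "wx": 0, "wy": 0, "wz": -56},
    {"x": 103.7, "y": 169.3, "z": 0, "wx": 0, "wy": 0, "wz": -63},
    {"x": 125, "y": 178.5, "z": 0, "wx": 0, "wy": 0, "wz": -70},
  ],
)

```text
time_s: 15.88
ee_pos: [0.4622, -0.1743, 0.053]
tool_rot: [0.0, 0.928, 0.372, 0.001]
ft_force: [2.2, 5.9, 1.9]
opening: 0.025
grasp_force: 25.9
```

```bash
python3 - <<'E'
from h import *
s=read_state(); print(s['ft_force'],s['torque'],s['grasp_force'])
H=np.array([.5969,-.0443]); k=s['ee_pos'][:2]; print('radius',np.linalg.norm(k-H),'ang',np.degrees(np.arctan2(*(k-H)[::-1]))%360)
inc(s['ee_pos'],-47)
E
```

```text
[2.18516966 5.93992902 1.88622186] [ 1.03916258 -0.46648567  0.31118787] 25.89443027973175
radius 0.1872038024803784 ang 223.9942185969865
t 15.88 pos [ 0.4622 -0.1743  0.053 ] yawy -46.3 open 0.025 q6 0.34
inc [0. 0. 0.] w [ 0.1 -0.1  0.7]
```

Call:
carry_out(
  increments=[
    {"x": 1.4, "y": 23.2, "z": 0, "wx": 0, "wy": 0, "wz": -7},
    {"x": 5.6, "y": 46, "z": 0, "wx": 0, "wy": 0, "wz": -14},
    {"x": 12.6, "y": 68.1, "z": 0, "wx": 0, "wy": 0, "wz": -21},
    {"x": 22.2, "y": 89.2, "z": 0, "wx": 0, "wy": 0, "wz": -28},
    {"x": 34.4, "y": 109, "z": 0, "wx": 0, "wy": 0, "wz": -35},
    {"x": 48.8, "y": 127.1, "z": 0, "wx": 0, "wy": 0, "wz": -42},
    {"x": 65.3, "y": 143.4, "z": 0, "wx": 0, "wy": 0, "wz": -49},
    {"x": 68, "y": 145.5, "z": 0, "wx": 0, "wy": 0, "wz": -50},
    {"x": 68, "y": 145.5, "z": 0, "wx": 0, "wy": 0, "wz": -50},
  ],
)

```text
time_s: 17.0
ee_pos: [0.6084, -0.231, 0.0529]
tool_rot: [-0.004, 0.685, 0.728, -0.001]
ft_force: [-11.0, 6.5, 9.5]
opening: 0.025
grasp_force: 27.0
```

```bash
python3 - <<'E'
from h import *
s=read_state(); print(s['ft_force'],s['torque'],s['grasp_force'])
H=np.array([.5969,-.0443]); k=s['ee_pos'][:2]; print('radius',np.linalg.norm(k-H),'ang',np.degrees(np.arctan2(*(k-H)[::-1]))%360)
inc(s['ee_pos'],3)
E
```

```text
[-10.98243662   6.46409527   9.54281909] [ 1.08087532  1.7633346  -0.16388537] 27.03795701265335
radius 0.18705998074855182 ang 273.5252557283697
t 17.0 pos [ 0.6084 -0.231   0.0529] yawy 3.5 open 0.025 q6 -0.51
inc [0. 0. 0.] w [-0.4 -0.2  0.5]
```

Call:
carry_out(
  increments=[
    {"x": 0, "y": 0, "z": 0, "wx": 0, "wy": 0, "wz": 0},
    {"x": 0, "y": 0, "z": 0, "wx": 0, "wy": 0, "wz": 0},
    {"x": 0, "y": 0, "z": 0, "wx": 0, "wy": 0, "wz": 0},
    {"x": 0, "y": 0, "z": -30, "wx": 0, "wy": 0, "wz": 0},
    {"x": 0, "y": 0, "z": -75, "wx": 0, "wy": 0, "wz": 0},
    {"x": 0, "y": 0, "z": -120, "wx": 0, "wy": 0, "wz": 0},
    {"x": 0, "y": 0, "z": -170, "wx": 0, "wy": 0, "wz": 0},
    {"x": 0, "y": 0, "z": -220, "wx": 0, "wy": 0, "wz": 0},
    {"x": 0, "y": 0, "z": -270, "wx": 0, "wy": 0, "wz": 0},
    {"x": 0, "y": 0, "z": -270, "wx": 0, "wy": 0, "wz": 0},
  ],
  claw=60,
)

```text
time_s: 18.25
ee_pos: [0.6123, -0.2337, 0.3288]
tool_rot: [0.005, 0.685, 0.728, 0.002]
ft_force: [0.7, 0.4, -0.4]
opening: 0.0601
grasp_force: 0.0
```

```bash
python3 - <<'E'
from h import *
s=read_state(); print(s['ee_pos'],s['qd'].round(2)); C=cam('wrist',s); im=read_camera('wrist'); save(im,'w7.png')
for l in ['fracture','leg_knob','lamp_head','switch']:
    for d in search_frame(l,'wrist')[:2]: print(l,np.round(d['box']),round(d['p'],2))
for n,X in dict(knob=(.607,-.234,.074),hinge=(.597,-.044,.045),bolt=(.59,-.405,.062),head=(.59,.006,.217)).items(): print(n,proj(C,X).round())
E
```

```text
[ 0.61232179 -0.23370738  0.32883401] [-0.    0.04  0.09  0.   -0.02 -0.  ]
fracture [269. 272. 319. 348.] 0.87
fracture [372. 261. 415. 302.] 0.62
leg_knob [298.  43. 319. 213.] 0.72
lamp_head [301.  46. 319. 212.] 0.57
switch [270. 272. 317. 349.] 0.64
knob [308. 202.]
hinge [309.  31.]
bolt [289. 323.]
head [ 299. -159.]
```

View pics/w7.png

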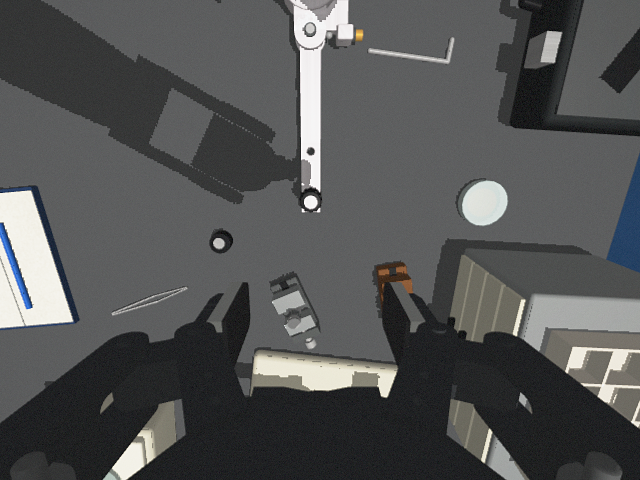

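The leg is swung out with its knob at (310,201), as predicted. The grey vise with the bolt is at (293,310) and the brown look-alike is at (395,280). One composite crop to pin down the bolt.

```bash
python3 - <<'E'
import cv2,numpy as np
f=lambda n,x,y,w,h:cv2.resize(cv2.imread('pics/'+n)[y:y+h,x:x+w],(400,400),interpolation=cv2.INTER_CUBIC)
a=f('w7.png',260,265,70,70); b=f('t2.png',445,205,50,50); c=f('scene.png',195,180,50,50)
cv2.imwrite('pics/c7.png',np.hstack([a,b])); 
E
```

```text
(no output)
```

View pics/c7.png

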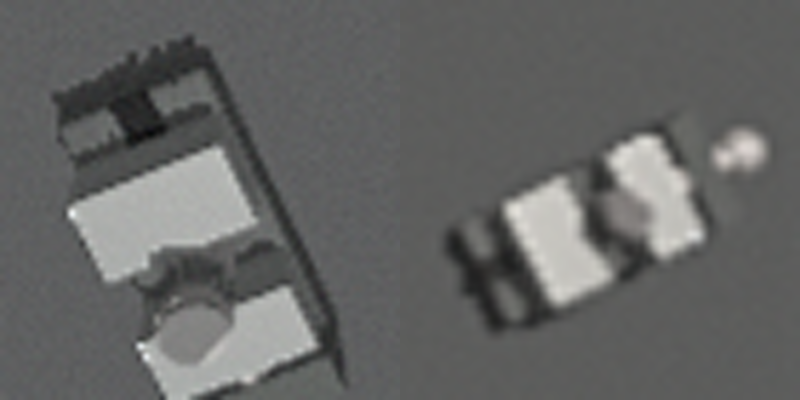

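Bolt top face at wrist pixel (294,323) and top pixel (473.5,232). Now compute the bolt's position and the approach to the lamp head.

```bash
python3 - <<'E'
from h import *
s=read_state(); s0=dict(s); s0['ee_pos']=np.array([0.61232179,-0.23370738,0.32883401])
print('bolt w',onz(cam('wrist',s0),294.1,323.1,.062),'top',onz(cam('top'),473.5,231.9,.062))
s0C=cam('wrist',s0); print('legknob',onz(s0C,310.5,201,.074),'hinge',onz(s0C,310,29.5,.045))
inc((.59,.004,.33),56); 
E
```

```text
bolt w [ 0.59272859 -0.40215941  0.062     ] top [ 0.58961639 -0.40404917  0.062     ]
legknob [ 0.60574488 -0.23073374  0.074     ] hinge [ 0.59385173 -0.04030734  0.045     ]
t 18.5 pos [ 0.6096 -0.2324  0.319 ] yawy 3.5 open 0.06 q6 -0.51
inc [237.2  -5.3 -10.5] w [ -0.1  -0.2 -52.5]
```

Call:
carry_out(
  increments=[
    {"x": 24, "y": 0, "z": -10, "wx": 0, "wy": 0, "wz": -5},
    {"x": 48, "y": -1, "z": -10, "wx": 0, "wy": 0, "wz": -10},
    {"x": 72, "y": -1, "z": -10, "wx": 0, "wy": 0, "wz": -16},
    {"x": 96, "y": -2, "z": -10, "wx": 0, "wy": 0, "wz": -21},
    {"x": 120, "y": -2, "z": -10, "wx": 0, "wy": 0, "wz": -26},
    {"x": 144, "y": -3, "z": -10, "wx": 0, "wy": 0, "wz": -32},
    {"x": 168, "y": -4, "z": -10, "wx": 0, "wy": 0, "wz": -37},
    {"x": 192, "y": -4, "z": -10, "wx": 0, "wy": 0, "wz": -42},
    {"x": 216, "y": -5, "z": -10, "wx": 0, "wy": 0, "wz": -47},
    {"x": 237, "y": -5, "z": -10, "wx": 0, "wy": 0, "wz": -52},
  ],
  claw=75,
)

```text
time_s: 19.75
ee_pos: [0.5903, 0.0044, 0.3295]
tool_rot: [-0.002, 0.295, 0.955, -0.0]
ft_force: [0.1, -0.0, 0.2]
opening: 0.0754
grasp_force: 0.0
```

Call:
carry_out(
  increments=[
    {"x": 0, "y": 0, "z": 0, "wx": 0, "wy": 0, "wz": 0},
    {"x": 0, "y": 0, "z": 0, "wx": 0, "wy": 0, "wz": 0},
  ],
)

```text
time_s: 20.0
ee_pos: [0.5907, 0.0031, 0.3305]
tool_rot: [-0.001, 0.297, 0.955, -0.0]
ft_force: [0.2, 0.6, 0.2]
opening: 0.075
grasp_force: 0.0
```

```bash
python3 - <<'E'
from h import *
s=read_state(); C=cam('wrist',s); im=read_camera('wrist'); save(im,'w8.png')
m=((im[:,:,0]>175)&(im[:,:,2]>130)&(im[:,:,0].astype(int)-im[:,:,2]>12)).astype(np.uint8)
n,l,st,ce=cv2.connectedComponentsWithStats(m)
for i in range(1,n):
    if st[i,4]>300:
        p=np.argwhere(l==i)[:,::-1].astype(np.float32); r=cv2.minAreaRect(p)
        q=np.array([onz(C,*c,.217)[:2] for c in cv2.boxPoints(r)]); print(st[i],r); print(q.round(4),'ctr',q.mean(0),[np.round(np.linalg.norm(q[j]-q[j-1]),4) for j in range(2)],[np.degrees(np.arctan2(*(q[j]-q[j-1])[::-1])) for j in range(2)])
for d in regions_of('lamp_head','wrist')[:2]: print(d['box'],d['p'])
rr=(im[:,:,0]>110)&(im[:,:,1]<60)&(im[:,:,2]<70); n,l,st,ce=cv2.connectedComponentsWithStats(rr.astype(np.uint8)); print(st[1:][st[1:,4]>30],[onz(C,*c,.227) for c in ce[1:][st[1:,4]>30]])
inc((.59,.005,.33),56)
x,y=proj(C,(.59,.005,.217)).astype(int);print(x,y)
cv2.imwrite('pics/c8.png',cv2.resize(im[max(0,y-110):y+110,x-130:x+130,::-1],(700,600),interpolation=cv2.INTER_CUBIC))
E
```

```text
[ 573   44   67   67 1426] ((618.442138671875, 90.52450561523438), (45.44123840332031, 91.01486206054688), 50.370994567871094)
[[0.6142 0.2077]
 [0.6066 0.2622]
 [0.6396 0.2712]
 [0.6488 0.2156]] ctr [0.62729963 0.23916611] [np.float64(0.0355), np.float64(0.0551)] [np.float64(-167.17492975711545), np.float64(97.88546776596142)]
[295 196  59  25 859] ((324.0, 208.0), (58.0, 24.0), 0.0)
[[ 0.5731 -0.0042]
 [ 0.5577  0.0068]
 [ 0.5831  0.0437]
 [ 0.599   0.0334]] ctr [0.57824247 0.01993245] [np.float64(0.0456), np.float64(0.0189)] [np.float64(-124.57545670110581), np.float64(144.4670270661878)]
[   0  346   56   64 1304] ((17.598960876464844, 373.477294921875), (32.64810562133789, 72.33440399169922), 50.52753829956055)
[[ 0.5343 -0.3286]
 [ 0.5302 -0.2513]
 [ 0.5583 -0.2552]
 [ 0.5638 -0.3345]] ctr [ 0.54662776 -0.29239204] [np.float64(0.0301), np.float64(0.0774)] [np.float64(168.74137683007768), np.float64(93.03870835660827)]
[294.5, 183.8, 353.7, 304.0] 0.65
[[327  67  20  24 281]
 [315 215  18  10  88]] [array([0.5081227 , 0.07613483, 0.227     ]), array([0.58160379, 0.01466954, 0.227     ])]
t 20.1 pos [0.5909 0.0028 0.331 ] yawy 55.4 open 0.075 q6 -1.05
inc [2.  1.3 1. ] w [-0.  -0.  -0.6]
316 230
```

Call:
carry_out(
  increments=[
    {"x": 1.5, "y": 4, "z": 30, "wx": 0, "wy": 0, "wz": 0},
    {"x": 1.5, "y": 4, "z": 65, "wx": 0, "wy": 0, "wz": 0},
    {"x": 1.5, "y": 4, "z": 100, "wx": 0, "wy": 0, "wz": 0},
    {"x": 1.5, "y": 4, "z": 130, "wx": 0, "wy": 0, "wz": 0},
    {"x": 1.5, "y": 4, "z": 148, "wx": 0, "wy": 0, "wz": 0},
    {"x": 1.5, "y": 4, "z": 148, "wx": 0, "wy": 0, "wz": 0},
  ],
)

```text
time_s: 20.85
ee_pos: [0.5912, 0.0073, 0.1821]
tool_rot: [-0.001, 0.297, 0.955, -0.0]
ft_force: [0.3, -0.7, -0.1]
opening: 0.0751
grasp_force: 0.0
```

Call:
carry_out(
  increments=[
    {"x": 0, "y": 0, "z": 0, "wx": 0, "wy": 0, "wz": 0},
    {"x": 0, "y": 0, "z": 0, "wx": 0, "wy": 0, "wz": 0},
    {"x": 0, "y": 0, "z": 0, "wx": 0, "wy": 0, "wz": 0},
    {"x": 0, "y": 0, "z": 0, "wx": 0, "wy": 0, "wz": 0},
  ],
  claw=35,
  newtons=25,
)

```text
time_s: 21.35
ee_pos: [0.5938, 0.0084, 0.186]
tool_rot: [0.002, 0.297, 0.955, 0.001]
ft_force: [3.8, 4.2, 2.7]
opening: 0.0458
grasp_force: 31.9
```

```bash
python3 - <<'E'
from h import *
s=read_state(); print(s['ft_force'],s['torque'],s['grasp_force'])
inc((.591,.006,.183),1)
E
```

```text
[3.84269953 4.17634573 2.66113754] [ 0.53293428 -0.44216752 -0.14324092] 31.9268998503685
t 21.35 pos [0.5938 0.0084 0.186 ] yawy 55.5 open 0.0458 q6 -1.05
inc [ 0.9 -3.6  3. ] w [ 0.3  0.1 54.5]
```

Call:
carry_out(
  increments=[
    {"x": 0, "y": 2, "z": 0, "wx": 0, "wy": 0, "wz": 6},
    {"x": 0, "y": 2, "z": 0, "wx": 0, "wy": 0, "wz": 12},
    {"x": 0, "y": 2, "z": 0, "wx": 0, "wy": 0, "wz": 18},
    {"x": 0, "y": 2, "z": 0, "wx": 0, "wy": 0, "wz": 25},
    {"x": 0, "y": 2, "z": 0, "wx": 0, "wy": 0, "wz": 32},
    {"x": 0, "y": 2, "z": 0, "wx": 0, "wy": 0, "wz": 39},
    {"x": 0, "y": 2, "z": 0, "wx": 0, "wy": 0, "wz": 46},
    {"x": 0, "y": 2, "z": 0, "wx": 0, "wy": 0, "wz": 52},
    {"x": 0, "y": 2, "z": 0, "wx": 0, "wy": 0, "wz": 55.8},
    {"x": 0, "y": 2, "z": 0, "wx": 0, "wy": 0, "wz": 55.8},
  ],
  newtons=40,
)

```text
time_s: 22.6
ee_pos: [0.5939, 0.0085, 0.1861]
tool_rot: [0.002, 0.709, 0.705, 0.0]
ft_force: [-1.4, -1.6, 5.0]
opening: 0.0455
grasp_force: 41.4
```

```bash
python3 - <<'E'
from h import *
s=read_state(); print(s['ft_force'],s['torque'],s['grasp_force'])
inc((.593,.009,.183),-.3)
E
```

```text
[-1.42190653 -1.58102884  5.01353949] [-0.25147096  0.14845425 -0.25928372] 41.37714743614197
t 22.6 pos [0.5939 0.0085 0.1861] yawy -0.4 open 0.0455 q6 -0.07
inc [ 0.5 -0.9  3.1] w [ 0.2  0.1 -0.1]
```

Call:
carry_out(
  increments=[
    {"x": 0, "y": 0, "z": 0, "wx": 0, "wy": 0, "wz": 0},
    {"x": 0, "y": 0, "z": 0, "wx": 0, "wy": 0, "wz": 0},
    {"x": 0, "y": 0, "z": 0, "wx": 0, "wy": 0, "wz": 0},
    {"x": 0, "y": 0, "z": -30, "wx": 0, "wy": 0, "wz": 0},
    {"x": 0, "y": 0, "z": -70, "wx": 0, "wy": 0, "wz": 0},
    {"x": 0, "y": 0, "z": -110, "wx": 0, "wy": 0, "wz": 0},
    {"x": 0, "y": 0, "z": -140, "wx": 0, "wy": 0, "wz": 0},
    {"x": 0, "y": 0, "z": -140, "wx": 0, "wy": 0, "wz": 0},
    {"x": 0, "y": 0, "z": -140, "wx": 0, "wy": 0, "wz": 0},
  ],
  claw=75,
)

```text
time_s: 23.72
ee_pos: [0.5926, 0.0094, 0.3221]
tool_rot: [-0.001, 0.709, 0.705, -0.001]
ft_force: [-0.5, 0.3, -0.7]
opening: 0.0748
grasp_force: 0.0
```

```bash
python3 - <<'E'
from h import *
s=read_state(); C=cam('wrist',s); im=read_camera('wrist'); save(im,'w9.png')
m=((im[:,:,0]>175)&(im[:,:,2]>130)&(im[:,:,0].astype(int)-im[:,:,2]>12)).astype(np.uint8)
n,l,st,ce=cv2.connectedComponentsWithStats(m)
for i in range(1,n):
    if st[i,4]>300 and 250<ce[i][0]<380: 
        r=cv2.minAreaRect(np.argwhere(l==i)[:,::-1].astype(np.float32)); print(st[i],r,[onz(C,*c,.217)[:2].round(4) for c in cv2.boxPoints(r)])
rr=(im[:,:,0]>110)&(im[:,:,1]<60)&(im[:,:,2]<70); n,l,st,ce=cv2.connectedComponentsWithStats(rr.astype(np.uint8)); print(st[1:][st[1:,4]>30],[onz(C,*c,.227).round(4) for c in ce[1:][st[1:,4]>30]])
inc((.5939,.048,.24),-.3)
x,y=proj(C,(.594,.008,.217)).astype(int);print(x,y)
cv2.imwrite('pics/c9.png',cv2.resize(im[max(0,y-100):y+100,x-120:x+120,::-1],(720,600),interpolation=cv2.INTER_CUBIC))
E
```

```text
[ 288  199   60   74 1739] ((317.5, 235.5), (73.0, 59.0), 90.0) [array([0.5726, 0.0383]), array([0.6167, 0.038 ]), array([ 0.6179, -0.0202]), array([ 0.571, -0.02 ])]
[[211 114  26  21 397]
 [308 219  20  16 301]] [array([0.5315, 0.0912, 0.227 ]), array([0.5945, 0.0192, 0.227 ])]
t 23.77 pos [0.5924 0.0094 0.3214] yawy -0.3 open 0.0751 q6 -0.07
inc [38.6  1.6 81.4] w [-0.2 -0.  -0. ]
316 237
```

View pics/c9.png

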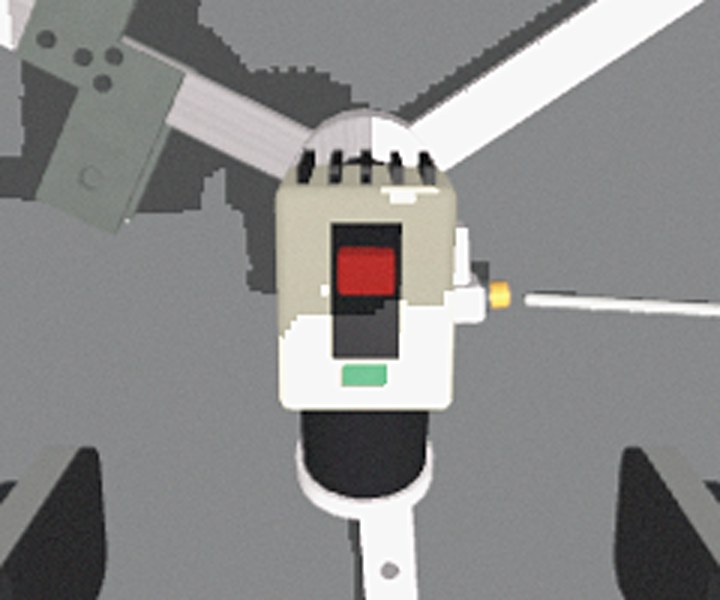

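The head is square to the camera and its snoot points along the line to the bolt. The red nub is at the rear of its track, at crop (366,270), and the green mark lies ahead. Now close the fingers and come down behind the nub.

Call:
carry_out(
  increments=[
    {"x": 15, "y": 2, "z": 10, "wx": 0, "wy": 0, "wz": 0},
    {"x": 30, "y": 2, "z": 20, "wx": 0, "wy": 0, "wz": 0},
    {"x": 40, "y": 2, "z": 30, "wx": 0, "wy": 0, "wz": 0},
    {"x": 40, "y": 2, "z": 40, "wx": 0, "wy": 0, "wz": 0},
    {"x": 40, "y": 2, "z": 60, "wx": 0, "wy": 0, "wz": 0},
    {"x": 40, "y": 2, "z": 80, "wx": 0, "wy": 0, "wz": 0},
    {"x": 40, "y": 2, "z": 92, "wx": 0, "wy": 0, "wz": 0},
    {"x": 40, "y": 2, "z": 92, "wx": 0, "wy": 0, "wz": 0},
    {"x": 40, "y": 2, "z": 92, "wx": 0, "wy": 0, "wz": 0},
  ],
  claw=0,
)

```text
time_s: 24.9
ee_pos: [0.5958, 0.0492, 0.2323]
tool_rot: [0.0, 0.709, 0.705, 0.0]
ft_force: [0.1, -0.8, -0.0]
opening: 0.0002
grasp_force: 0.0
```

```bash
python3 - <<'E'
from h import *
s=read_state(); print(s['ft_force'],s['grasp_force']); C=cam('wrist',s); im=read_camera('wrist'); save(im,'w10.png')
inc((.5944,.0494,.2205),-.3)
inc((.5944,.0228,.2205),-.3)
E
```

```text
[ 0.09769626 -0.77749716 -0.01166079] 0.0
t 24.95 pos [0.5959 0.0492 0.2327] yawy -0.3 open -0.0001 q6 -0.0
inc [ 0.1 -1.5 12.2] w [ 0.1 -0.  -0. ]
t 24.95 pos [0.5959 0.0492 0.2327] yawy -0.3 open -0.0001 q6 -0.0
inc [-26.5  -1.4  12.2] w [ 0.1 -0.  -0. ]
```

Call:
carry_out(
  increments=[
    {"x": 0, "y": -1.5, "z": 6, "wx": 0, "wy": 0, "wz": 0},
    {"x": 0, "y": -1.5, "z": 12, "wx": 0, "wy": 0, "wz": 0},
    {"x": -4, "y": -1.5, "z": 12, "wx": 0, "wy": 0, "wz": 0},
    {"x": -8, "y": -1.5, "z": 12, "wx": 0, "wy": 0, "wz": 0},
    {"x": -12, "y": -1.5, "z": 12, "wx": 0, "wy": 0, "wz": 0},
    {"x": -16, "y": -1.5, "z": 12, "wx": 0, "wy": 0, "wz": 0},
    {"x": -20, "y": -1.5, "z": 12, "wx": 0, "wy": 0, "wz": 0},
    {"x": -23, "y": -1.5, "z": 12, "wx": 0, "wy": 0, "wz": 0},
    {"x": -24, "y": -1.5, "z": 12, "wx": 0, "wy": 0, "wz": 0},
    {"x": -24, "y": -1.5, "z": 12, "wx": 0, "wy": 0, "wz": 0},
  ],
)

```text
time_s: 26.2
ee_pos: [0.5938, 0.0252, 0.2197]
tool_rot: [0.0, 0.709, 0.705, -0.0]
ft_force: [1.0, 1.3, 0.5]
opening: 0.0001
grasp_force: 0.3
```

Call:
carry_out(
  increments=[
    {"x": -1, "y": 0, "z": 0, "wx": 0, "wy": 0, "wz": 0},
    {"x": -2, "y": 0, "z": 0, "wx": 0, "wy": 0, "wz": 0},
    {"x": -2, "y": 0, "z": 0, "wx": 0, "wy": 0, "wz": 0},
  ],
)

```text
time_s: 26.58
ee_pos: [0.5937, 0.0233, 0.2197]
tool_rot: [0.0, 0.709, 0.705, 0.0]
ft_force: [0.2, 1.5, 1.3]
opening: 0.0002
grasp_force: 0.6
```

Call:
carry_out(
  increments=[
    {"x": -1, "y": 0, "z": 0, "wx": 0, "wy": 0, "wz": 0},
    {"x": -2, "y": 0, "z": 0, "wx": 0, "wy": 0, "wz": 0},
    {"x": -2, "y": 0, "z": 0, "wx": 0, "wy": 0, "wz": 0},
  ],
)

```text
time_s: 26.95
ee_pos: [0.5937, 0.0222, 0.2197]
tool_rot: [-0.001, 0.709, 0.705, 0.001]
ft_force: [0.1, 5.7, 1.5]
opening: -0.0
grasp_force: 2.5
```

Call:
carry_out(
  increments=[
    {"x": -1, "y": 0, "z": 0, "wx": 0, "wy": 0, "wz": 0},
    {"x": -1.5, "y": 0, "z": 0, "wx": 0, "wy": 0, "wz": 0},
    {"x": -1.5, "y": 0, "z": 0, "wx": 0, "wy": 0, "wz": 0},
  ],
)

```text
time_s: 27.32
ee_pos: [0.5937, 0.0221, 0.2197]
tool_rot: [-0.002, 0.709, 0.705, 0.002]
ft_force: [-0.1, 8.6, 0.4]
opening: 0.0001
grasp_force: 4.6
```

Call:
carry_out(
  increments=[
    {"x": 4, "y": 0, "z": 0, "wx": 0, "wy": 0, "wz": 0},
    {"x": 12, "y": 0, "z": 0, "wx": 0, "wy": 0, "wz": 0},
    {"x": 20, "y": 0, "z": -20, "wx": 0, "wy": 0, "wz": 0},
    {"x": 20, "y": 0, "z": -60, "wx": 0, "wy": 0, "wz": 0},
    {"x": 0, "y": 0, "z": -102, "wx": 0, "wy": 0, "wz": 0},
    {"x": -10, "y": 0, "z": -102, "wx": 0, "wy": 0, "wz": 0},
    {"x": -10, "y": 0, "z": -102, "wx": 0, "wy": 0, "wz": 0},
    {"x": -10, "y": 0, "z": -102, "wx": 0, "wy": 0, "wz": 0},
  ],
  claw=75,
)

```text
time_s: 28.32
ee_pos: [0.593, 0.0101, 0.3201]
tool_rot: [-0.001, 0.709, 0.705, -0.001]
ft_force: [-0.1, 1.1, -0.1]
opening: 0.0754
grasp_force: 0.0
```

```bash
python3 - <<'E'
from h import *
s=read_state(); C=cam('wrist',s); im=read_camera('wrist'); save(im,'w11.png'); print(s['ee_pos'])
m=((im[:,:,0]>175)&(im[:,:,2]>130)&(im[:,:,0].astype(int)-im[:,:,2]>12)).astype(np.uint8)
n,l,st,ce=cv2.connectedComponentsWithStats(m)
for i in range(1,n):
    if st[i,4]>300 and 250<ce[i][0]<380: 
        r=cv2.minAreaRect(np.argwhere(l==i)[:,::-1].astype(np.float32)); print(st[i],r,[onz(C,*c,.217)[:2].round(4) for c in cv2.boxPoints(r)])
rr=(im[:,:,0]>110)&(im[:,:,1]<60)&(im[:,:,2]<70); n,l,st,ce=cv2.connectedComponentsWithStats(rr.astype(np.uint8)); print(st[1:][st[1:,4]>30],[onz(C,*c,.227).round(4) for c in ce[1:][st[1:,4]>30]])
g=(im[:,:,1]>140)&(im[:,:,0]<120); v,u=np.nonzero(g); print('green',len(u),u.mean() if len(u) else 0,v.mean() if len(u) else 0)
t=read_camera('top'); save(t,'t11.png'); read_camera('scene')
for l in ['lock_pin','leg_knob','lamp_head','puck_a','hex_key','tweezers','loupe','solvent','slide_box']: print(l,[np.round(d['box']).tolist() for d in search_frame(l,'top')][:2])
E
```

```text
[0.59299245 0.01014924 0.32006047]
[ 288  200   60   75 1726] ((317.4999694824219, 237.0), (58.99999237060547, 73.99998474121094), 0.0) [array([ 0.5715, -0.0201]), array([0.5731, 0.0386]), array([0.6168, 0.0384]), array([ 0.618 , -0.0203])]
[[211 113  26  22 411]
 [308 237  19  12 207]] [array([0.532 , 0.0917, 0.227 ]), array([0.594 , 0.0088, 0.227 ])]
green 79 314.63291139240505 266.0886075949367
lock_pin []
leg_knob [[361.0, 220.0, 420.0, 237.0], [292.0, 175.0, 420.0, 259.0]]
lamp_head []
puck_a [[431.0, 264.0, 442.0, 278.0], [288.0, 214.0, 297.0, 222.0]]
hex_key [[290.0, 176.0, 419.0, 258.0]]
tweezers [[472.0, 306.0, 478.0, 322.0]]
loupe [[194.0, 243.0, 209.0, 257.0], [157.0, 291.0, 201.0, 317.0]]
solvent [[189.0, 188.0, 220.0, 216.0]]
slide_box [[159.0, 291.0, 201.0, 315.0]]
```

```bash
python3 - <<'E'
import cv2
from h import *
for n in ('w9.png','w11.png'):
    im=cv2.imread('pics/'+n)[:,:,::-1].astype(int); print(n)
    print([(v,tuple(im[v,317].tolist())) for v in range(214,262,2)])
t=cv2.imread('pics/t11.png')[:,:,::-1].astype(int); print([[ (u,v) ] for v,u in np.argwhere((t[:,:,0]>120)&(t[:,:,1]<70)&(t[:,:,2]<70)) if 280<u<350 and 200<v<300][:40:4])
E
```

```text
w9.png
[(214, (37, 36, 40)), (216, (36, 37, 41)), (218, (31, 34, 41)), (220, (151, 42, 38)), (222, (177, 45, 41)), (224, (184, 46, 42)), (226, (184, 43, 44)), (228, (180, 45, 41)), (230, (177, 44, 38)), (232, (182, 48, 43)), (234, (191, 45, 41)), (236, (32, 43, 41)), (238, (36, 38, 36)), (240, (31, 34, 34)), (242, (77, 78, 78)), (244, (79, 78, 79)), (246, (73, 74, 76)), (248, (79, 79, 77)), (250, (79, 75, 74)), (252, (75, 77, 78)), (254, (73, 73, 71)), (256, (137, 134, 126)), (258, (182, 223, 185)), (260, (115, 196, 151))]
w11.png
[(214, (38, 37, 40)), (216, (37, 36, 39)), (218, (35, 30, 36)), (220, (37, 38, 41)), (222, (32, 35, 32)), (224, (35, 32, 30)), (226, (38, 40, 39)), (228, (34, 35, 35)), (230, (29, 33, 34)), (232, (39, 39, 39)), (234, (34, 39, 39)), (236, (87, 41, 43)), (238, (155, 41, 38)), (240, (174, 42, 32)), (242, (186, 46, 46)), (244, (182, 47, 42)), (246, (183, 51, 42)), (248, (175, 39, 30)), (250, (249, 80, 70)), (252, (204, 72, 68)), (254, (71, 75, 72)), (256, (73, 72, 74)), (258, (222, 215, 196)), (260, (147, 207, 163))]
[]
```

```bash
python3 - <<'E'
from h import *
s=read_state(); C=cam('wrist',s); print(proj(C,(.4897,.1011,.08)),proj(C,(.4897,.1011,.05)),'red blob 211-237,113-135', s['time_s'])
p=proj(C,(.4897,.1011,.065)); 
if 205<p[0]<243 and 108<p[1]<142: print(sign_off())
E
```

```text
[219.33297461 123.12513052] [226.41136966 124.7336498 ] red blob 211-237,113-135 28.925
the job is handed in; nothing more can be done
None
```

The job is handed in at about 29 s: the pin is parked in the notch, the leg is swung home to its stop, the head points at the bolt in the grey vise to within about half a degree, and the switch is pushed fully forward to its stop. The arm touched no bystander, though my final camera check didn't pick out every one of them.

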